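# Log a heat sink swap on the rework bench

## Robot

A 6-joint arm with a two-finger parallel gripper is mounted at the origin on the work surface. World frame = base frame: x ahead of the robot, y to its left, z up, the work surface at z = 0. Lengths are in m, angles in rad, forces in N, time in s.
With the tool pointing down it reaches from about 0.375 to 0.925 m from the base axis. Payload 5.7 kg.
Tool frame: the origin (TCP) lies at the very end of the fingers, on their centre line; the grasp point (between the pads) lies 19 mm behind it (robot.tcp_to_grasp is the z of the grasp point in the tool frame, in m); z points along the fingers, x is the direction in which the jaws open and shut, and the axes are right-handed (so a half turn about z gives the same grasp; the last joint's range is limited). The gripper opens to 88 mm and grips with 3 to 60 N. Pads are 20 mm wide; open, the fingers measure 115 mm over their backs; the gripper's body (75 mm by 178 mm) begins 61 mm behind the grasp point.
Start: joints at [-1.443, 0.359, 1.51, -0, 1.272, -0.115], TCP at [0.144, -0.582, 0.195] pointing down, gripper open.
Joint ranges: [-2.97, 2.97], [-1.01, 2.36], [0.21, 2.38], [-0.96, 4.11], [0.2, 2.71], [-2.98, 2.98]. Speed limits (rad/s): [2.39, 2.39, 3.14, 3.14, 3.14, 3.14].

## Interface

Orientations are given as a rotation vector (axis times angle).
In Python, from workcell import robot gives the robot as it stands.
- The arm moves only by the tool drive_tool, never from a script. Its argument "rows" is a list of rows, each a list of 5 numbers: the shift along the world's x, y, z in cm, then the turn about the world's z in degrees, then the opening, from 0 (shut) to 1 (fully open). A call has 1 to 5 rows; each row is the pose to reach, as a shift and turn from the pose commanded when the call began; what a row does not reach only later rows make up. A row lasts 1/8 s, in which the tool goes at most 62.5 mm and 10.7 degrees, less where a joint would pass 70% of its speed; a pose out of reach is approached as far as the arm can. A call with a gripper value outside its range is refused whole. The fingers move at their own pace and stop on an object; "squeeze" is the grip in N (left out, the last holds). Time passes only in rows, so rows that repeat a pose let the fingers close. It gives the time, the measured TCP pose, the force and the opening at its end, in the units of the state.
- robot.get_obs(): the state, without advancing time (a new reading comes with each control period).
- robot.capture(name): name is "scene" or "top"; returns the picture (420x560x3 uint8, red, green, blue); there is no depth.
- robot.camera_model(name): a dict with "intrinsics" (3x3 intrinsics, pixels), "origin" and "attitude" of the camera in the world. Camera axes: x right, y down, z forward; pixel columns grow to the right and rows downward; lengths in m; the calibration is good to about 2 mm. A picture is of the moment at which its call begins. camera_model takes no time and is no camera call.
- robot.sign_off(): hands the job in, once; it reports no verdict.
Trained networks look in the newest picture that a camera, given by its name, has taken for a name from the list of things; names that differ only in an ending like _2 or _b are one class to them, and where a whole thing is asked for, a point or a joint stands for the part that bears it (a point fixed in the world has none). Each returns a list of dicts, best first, with "conf" (0 to 1); they miss things now and then, are a little off and sometimes report something else, mostly with a low value. They report only what shows in the picture. A call takes as long as a camera call. They do not tell look-alikes from the thing itself.
- robot.trace(camera, name): "region" (420x560 bool, what is visible of it) and "rect" ([left, top, right, bottom] in pixels, round what is visible of it).
The state is a dict: "time_s": time; "q": joint angles; "qvel": joint speeds; "effort": joint torques, N m; "tcp_pos": TCP position; "eef_rot": TCP orientation; "ft_force": force on the tool from outside, world axes, zero at the start; "ft_torque": the same for the moment, N m; "opening": finger opening in m.
Only numpy, scipy, OpenCV 4.12 (cv2) and the standard library are available. Lean on these libraries where they do the work, as an engineer would, in place of code of your own. Each camera call takes 0.05 s, during which the arm holds its last target.

## Task

Show the bench camera which part is to be swapped for which: with the fingertips point from above at the finned heat sink on the circuit board, about 20 mm over its middle without touching, and stay there for two seconds; then point in the same way at the spare finned heat sink in the tray for two seconds. Then save the entry by pressing the big button on the recorder box fully down with the fingertips, and let it spring back. Never touch the circuit board, its parts, the tray or the spares, pick nothing up, leave the small button alone and do not disturb the other things on the bench.

Things in the scene. Friction and masses are not known exactly. Their poses are not given: they have to be found in the camera images.
- board: the circuit board in its holder, fixed to the table: green board 150 (x) x 250 (y) mm, its top 40 mm above the table, between two aluminium side rails that rise to 44 mm at y = +-128 mm; low black slot connectors (9 mm above the board's top) along its far +x edge. Origin: table level under the board's centre. It carries three big parts in one row along its y, centres about 80 mm apart, in any order
- board_sink_top (a point): middle of the top of the finned heat sink, dull bare metal, 48 x 48 mm and 28 mm tall, five upright fins 3 mm thick with 8 mm gaps on a 6 mm base; this one is mounted on the circuit board, its top 68 mm above the table. z up
- board_can_top (a point): middle of the top of the flat shielding can, a smooth dull bare metal box 46 x 40 mm and 12 mm tall, no fins; this one is mounted on the circuit board, its top 52 mm above the table. z up
- board_cap_top (a point): middle of the top of the round capacitor can, a dull bare metal cylinder 38 mm across and 30 mm tall, with a scored cross on top; this one is mounted on the circuit board, its top 70 mm above the table. z up
- tray: shallow open grey tray of spares, fixed to the table: 210 (x) x 85 (y) mm outside, 14 mm high, walls and floor 4 and 5 mm thick. Origin: underside centre. Three loose spares lie in it in a row along its x, centres about 65 mm apart, in any order
- spare_sink_top (a point): middle of the top of the loose spare finned heat sink, dull bare metal, 48 x 48 mm and 28 mm tall, five upright fins 3 mm thick with 8 mm gaps on a 6 mm base; it lies in the tray, its top about 33 mm above the table. z up
- spare_can_top (a point): middle of the top of the loose spare flat shielding can, a smooth dull bare metal box 46 x 40 mm and 12 mm tall, no fins; it lies in the tray, its top about 17 mm above the table. z up
- spare_cap_top (a point): middle of the top of the loose spare round capacitor can, a dull bare metal cylinder 38 mm across and 30 mm tall, with a scored cross on top; it lies in the tray, its top about 35 mm above the table. z up
- recorder: grey recorder box fixed to the table, 170 (x) x 85 (y) x 40 mm high, with two grey round push buttons in black housings on its top, 80 mm apart along its x, either one nearer. Origin: underside centre
- big_button_top (a point): middle of the top of the BIG button (38 mm across) on the recorder box; sprung, travel 6 mm straight down, about 4.5 N to press fully, springs back when let go; its black housing is 12 mm tall and the cap stands 10 mm proud of it; at rest its top stands 62 mm above the table
- big_button (a joint): big button: 0 released, 0.006 m fully down
- small_button_top (a point): middle of the top of the SMALL button (18 mm across) on the recorder box, not to be used; sprung, travel 6 mm straight down, about 4.5 N to press fully, springs back when let go; its black housing is 12 mm tall and the cap stands 10 mm proud of it; at rest its top stands 62 mm above the table
- small_button (a joint): small button: 0 released, 0.006 m fully down
- flux_jar: bystander: squat amber jar with white cap, 56 mm across, 55 mm tall, nearer the robot than the work. Origin: underside centre
- paste_jar: bystander: squat amber jar with white cap, 64 mm across, 60 mm tall, beyond the board. Origin: underside centre
- spool: bystander: plain steel spool, 56 mm across, 42 mm tall, standing beyond the work. Origin: underside centre
- driver: bystander: black-handled screwdriver lying nearer the robot than the board. Origin: in the tool
- brush: bystander: brush lying beyond the work. Origin: in the tool
- dish: bystander: small white dish, 70 mm across, 30 mm tall, nearer the robot than the work. Origin: underside centre
Mind the look-alikes: they are no part of the job. Leave any blue, orange or purple look-alike of the part that bears spare_sink_top alone.

How it is judged:
By the outcome, as a careful person would: the job done as asked, in the order asked, and still so for the second after the job is handed in, with the robot touching nothing.
It also fails if it takes over 54 s, if anything falls off the work surface, if the arm or the gripper's body presses on something with over 40 N, if the wrist force passes 120 N, or if a joint passes its speed limit or range.

## Working session

There is one attempt and no reset: what is moved stays moved. The work goes in short steps, Python scripts to look and compute and a tool call to move; the robot and the scene stay as the last step left them, time stands still between calls to the robot, and variables do not carry over. Pictures are saved under pics/ and viewed, and the job is handed in when it is done.

Besides the shell and the picture viewer there is one more tool, called after "Call:" as a command line: name --pt "numbers of a row" for each row, then --argument value for the rest. drive_tool: Moves the arm, as the interface text tells. Its arguments: {"type":"object","properties":{"rows":{"type":"array"},"squeeze":{"type":"number"}},"required":["rows"]}

```bash
mkdir -p pics; python3 - <<'E'
from workcell import robot
import cv2,numpy as np
for c in("scene","top"):
    im=robot.capture(c); cv2.imwrite(f"pics/{c}0.png",im[:,:,::-1])
    m=robot.camera_model(c); print(c,{k:np.round(v,4).tolist() for k,v in m.items()})
print(robot.get_obs())
E
```

```text
scene {'intrinsics': [[505.0939, 0.0, 275.2602], [0.0, 505.0939, 205.262], [0.0, 0.0, 1.0]], 'origin': [0.916, -0.5396, 0.9577], 'attitude': [-2.4313, -0.7707, 0.2361]}
top {'intrinsics': [[392.5664, 0.0, 281.7913], [0.0, 392.5664, 210.1888], [0.0, 0.0, 1.0]], 'origin': [0.5023, -0.0312, 1.0523], 'attitude': [-2.231, 2.1904, -0.0762]}
{'time_s': 0.1, 'q': array([-1.44310113e+00,  3.59410988e-01,  1.51130039e+00, -2.11773799e-05,
        1.27248191e+00, -1.15114714e-01]), 'qvel': array([-0.00102202, -0.0013769 , -0.00253297,  0.00057282, -0.00019614,
        0.00035362]), 'effort': array([-1.46373159e-04, -5.16358709e+01, -2.71406937e+01,  6.76198793e-02,
        2.76717951e-02, -1.73965128e-05]), 'tcp_pos': array([ 0.14415151, -0.58175902,  0.19431583]), 'eef_rot': array([-2.47325370e+00,  1.93536622e+00,  1.81070170e-03]), 'ft_force': array([0.00474417, 0.06661815, 0.23254577]), 'ft_torque': array([-0.03636497,  0.01238731,  0.07098003]), 'opening': 0.08740139494528797}
```

View pics/scene0.png

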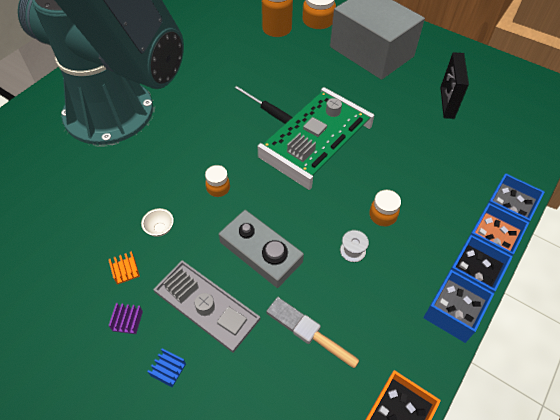

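View pics/top0.png

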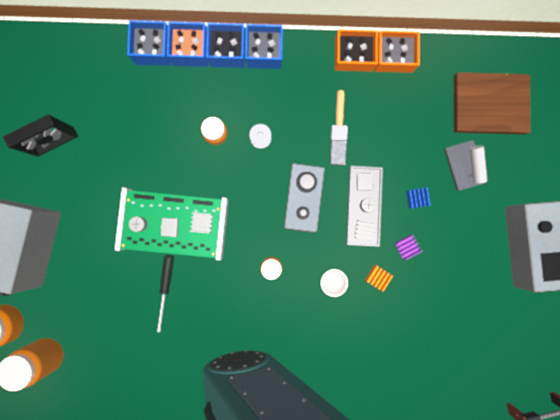

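```bash
cat > h.py <<'E'
from workcell import robot
import cv2,numpy as np
def cam(c):
    m=robot.camera_model(c); return np.array(m["intrinsics"]),np.array(m["origin"]),cv2.Rodrigues(np.array(m["attitude"],float))[0]
def ray(c,u,v):
    K,o,R=cam(c); return o,R@np.linalg.inv(K)@[u,v,1]
def atz(c,u,v,z):
    o,d=ray(c,u,v); return o+d*(z-o[2])/d[2]
def proj(c,p):
    K,o,R=cam(c); q=K@R.T@(np.array(p)-o); return q[:2]/q[2]
def tri(a,b):
    (o,d),(p,e)=ray(*a),ray(*b)
    s=np.linalg.lstsq(np.c_[d,-e],p-o,rcond=None)[0]; A=o+d*s[0];B=p+e*s[1]
    return (A+B)/2,np.linalg.norm(A-B)
E
python3 - <<'E'
from h import *
for c in("scene","top"):
    for n,z in(("board_sink_top",.068),("spare_sink_top",.033),("big_button_top",.062),("small_button_top",.062),("board",.04),("tray",.014),("recorder",.04)):
        for r in robot.trace(c,n)[:4]:
            ys,xs=np.nonzero(r["region"]); print(c,n,round(r["conf"],2),np.round(r["rect"]),np.round([xs.mean(),ys.mean()]),np.round(atz(c,xs.mean(),ys.mean(),z),3))
E
```

```text
scene board_sink_top 0.16 [371. 190. 401. 226.] [386. 208.] [0.76  0.099 0.068]
scene spare_sink_top 0.95 [146. 351. 185. 385.] [167. 368.] [ 0.596 -0.419  0.033]
scene spare_sink_top 0.93 [108. 303. 141. 335.] [125. 319.] [ 0.467 -0.396  0.033]
scene spare_sink_top 0.82 [109. 257. 136. 284.] [123. 270.] [ 0.388 -0.321  0.033]
scene spare_sink_top 0.66 [164. 268. 198. 300.] [181. 286.] [ 0.508 -0.28   0.033]
scene big_button_top 0.64 [266. 242. 285. 256.] [275. 250.] [ 0.624 -0.119  0.062]
scene board 0.95 [256.  90. 375. 190.] [314. 137.] [0.512 0.206 0.04 ]
scene tray 0.92 [153. 260. 261. 350.] [210. 308.] [ 0.58  -0.279  0.014]
scene recorder 0.98 [219. 210. 306. 287.] [260. 249.] [ 0.589 -0.124  0.04 ]
top board_sink_top 0.66 [194. 217. 214. 233.] [201. 223.] [0.51  0.145 0.068]
top board_sink_top 0.56 [280. 161. 324. 233.] [303. 200.] [ 0.573 -0.108  0.068]
top board_sink_top 0.2 [321. 270. 345. 296.] [334. 283.] [ 0.366 -0.188  0.068]
top spare_sink_top 0.96 [366. 263. 391. 291.] [378. 278.] [ 0.376 -0.308  0.033]
top spare_sink_top 0.83 [358. 220. 375. 242.] [364. 230.] [ 0.501 -0.272  0.033]
top spare_sink_top 0.69 [160. 258. 174. 331.] [164. 284.] [0.353 0.242 0.033]
top spare_sink_top 0.66 [395. 233. 421. 260.] [407. 247.] [ 0.457 -0.384  0.033]
top big_button_top 0.56 [301. 174. 313. 190.] [306. 182.] [ 0.621 -0.116  0.062]
top small_button_top 0.62 [298. 176. 314. 186.] [306. 181.] [ 0.621 -0.116  0.062]
top board 0.96 [114. 187. 229. 260.] [170. 224.] [0.507 0.229 0.04 ]
top tray 0.94 [345. 170. 381. 248.] [364. 206.] [ 0.564 -0.274  0.014]
top recorder 0.71 [284. 164. 325. 233.] [303. 201.] [ 0.573 -0.109  0.04 ]
```

The scene view shows the board row as cap (334,104), can (316,126) and sink (301,147). The tray row is sink (181,285), cap (204,302) and can (232,320). Candidates for "heat sink":
- board sink: scene (301,147), top (201,222)
- tray sink: scene (181,285), top (366,230)
- orange look-alike (123,267), purple (125,319) and blue (167,367): not to be used

The big button is at scene (275,250), top (307,182), and the small one at scene (246,230), top (303,212). I'll check these choices in close crops.

```bash
python3 - <<'E'
import cv2,numpy as np
s=cv2.imread("pics/scene0.png");t=cv2.imread("pics/top0.png")
def cr(i,x,y,w=64,h=48,k=6): return cv2.resize(i[y:y+h,x:x+w],None,fx=k,fy=k,interpolation=cv2.INTER_CUBIC)
def grid(a): return np.vstack([np.hstack(a[:2]),np.hstack(a[2:])])
cv2.imwrite("pics/c1.png",grid([cr(s,270,122),cr(s,155,260),cr(t,172,200),cr(t,335,200)]))
cv2.imwrite("pics/c2.png",np.hstack([cr(s,230,215,66,60),cr(t,275,165,60,60)]))
E
```

```text
(no output)
```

View pics/c1.png

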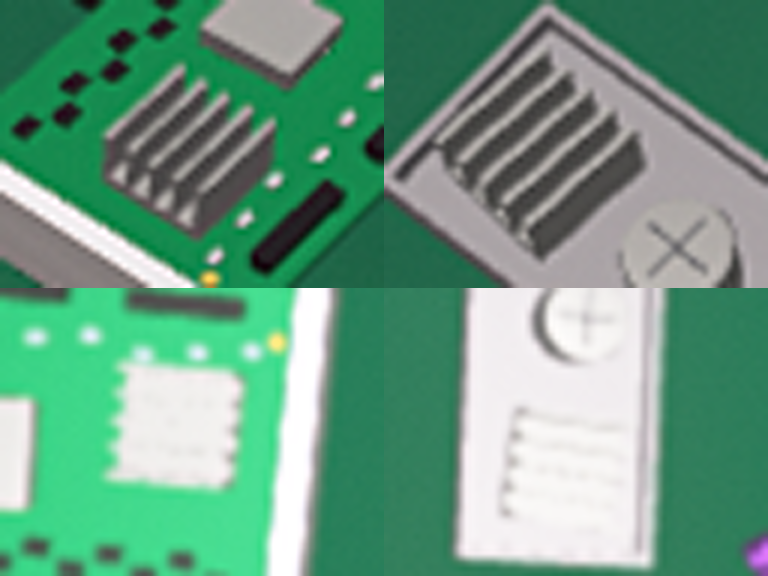

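View pics/c2.png

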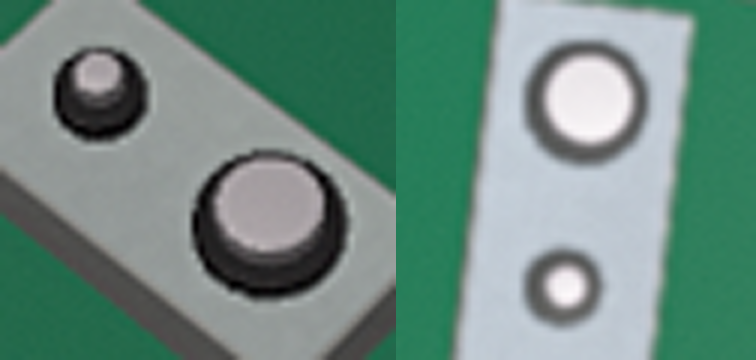

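```bash
python3 - <<'E'
from h import *
for n,s,t,z in(("bsink",(301.7,144.6),(201.7,222.8),.068),("ssink",(181.3,284.2),(365,230.3),.033),("big",(275,248.7),(307.2,181.3),.062),("small",(246.5,227.2),(303,212.5),.062)):
    p,e=tri(("scene",*s),("top",*t)); print(n,p.round(4),round(e,4),atz("scene",*s,z).round(4),atz("top",*t,z).round(4))
for n,q,z in(("paste",(386,201),.06),("flux",(217,173),.055),("spool",(355,240),.042)): print(n,atz("scene",*q,z).round(3))
E
```

```text
bsink [0.5125 0.1457 0.0676] 0.0038 [0.5141 0.1466 0.068 ] [0.5111 0.1444 0.068 ]
ssink [ 0.5003 -0.2755  0.022 ] 0.0023 [ 0.5061 -0.2779  0.033 ] [ 0.4995 -0.2737  0.033 ]
big [ 0.6219 -0.1174  0.0635] 0.0023 [ 0.6223 -0.1159  0.062 ] [ 0.6212 -0.1182  0.062 ]
small [ 0.5426 -0.1082  0.0611] 0.002 [ 0.5437 -0.108   0.062 ] [ 0.5418 -0.1087  0.062 ]
paste [0.751 0.122 0.06 ]
flux [ 0.398 -0.027  0.055]
spool [0.741 0.008 0.042]
```

Board sink and button heights agree with the text. The spare sink's triangulated height (22 mm) disagrees with the expected 33 mm, so I'll refine with a model overlay.

```bash
cat > ov.py <<'E'
from h import *
def sq(c,x,y,z,yaw,im,x0,y0,k,w=.024):
    for off in np.linspace(-1,1,5)*(w-.0015):
        cs=[]
        for a in(-w,w):
            p=[x+a*np.cos(yaw)-off*np.sin(yaw),y+a*np.sin(yaw)+off*np.cos(yaw),z]
            u=proj(c,p); cs.append(tuple(int(round((q+.5-o)*k)) for q,o in zip(u,(x0,y0))))
        cv2.line(im,cs[0],cs[1],(0,0,255),1)
E
python3 - <<'E'
from ov import *
s=cv2.imread("pics/scene0.png");t=cv2.imread("pics/top0.png")
k=8
def cr(i,x,y,w=48,h=36): return cv2.resize(i[y:y+h,x:x+w],None,fx=k,fy=k,interpolation=cv2.INTER_CUBIC)
A=cr(s,158,262);B=cr(t,342,212)
A2=A.copy();B2=B.copy()
# tray yaw ~ from top pic; fins run across y
for (im,c,o) in((A2,"scene",(158,262)),(B2,"top",(342,212))): sq(c,.502,-.276,.033,np.pi/2-.04,im,*o,k)
cv2.imwrite("pics/ov1.png",np.vstack([np.hstack([A,A2]),np.hstack([B,B2])]))
E
```

```text
(no output)
```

View pics/ov1.png

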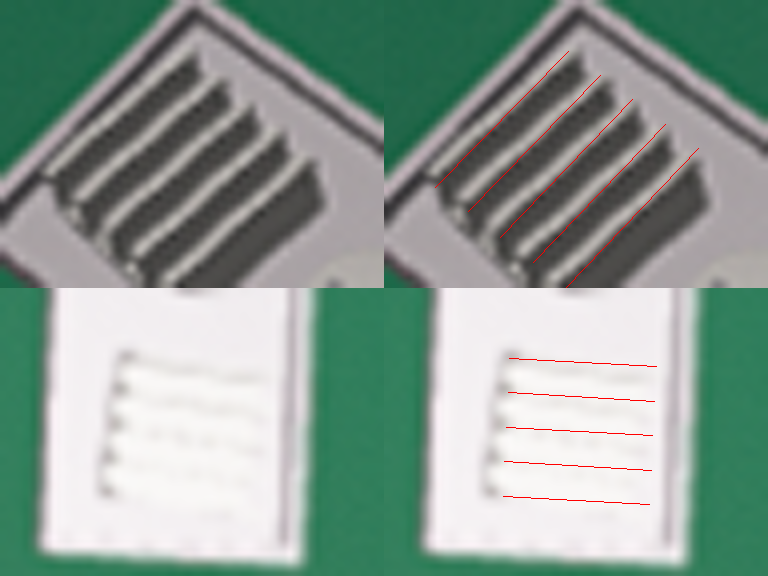

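Fin pitch and position match at z = 33 mm. Only the yaw differs, so I take the centre as about (0.501,-0.275). Now I'll close the fingers and approach the board sink at a safe height.

Call:
drive_tool --pt "5 4.5 0 0 0" --pt "10 9 0 0 0" --pt "15 13 0 0 0" --pt "20 17 0 0 0" --pt "24 21 0 0 0"

```text
time_s: 1.42
tcp_pos: [0.3812, -0.3759, 0.1953]
eef_rot: [2.474, -1.936, 0.002]
ft_force: [0.8, -0.5, 0.0]
opening: 0.0412
```

Call:
drive_tool --pt "3 5 0 0 0" --pt "6 10 0 0 0" --pt "9 15 0 0 0" --pt "11 20 0 0 0" --pt "12 25 0 0 0"

```text
time_s: 2.05
tcp_pos: [0.5007, -0.1253, 0.1952]
eef_rot: [-2.474, 1.935, -0.002]
ft_force: [-0.3, -0.0, 0.4]
opening: 0.0008
```

Call:
drive_tool --pt "0.5 6 0 0 0" --pt "0.7 12 0 0 0" --pt "0.9 18 0 0 0" --pt "0.9 24 0 0 0" --pt "0.9 27 0 0 0"

```text
time_s: 2.68
tcp_pos: [0.5082, 0.146, 0.1952]
eef_rot: [-2.476, 1.933, 0.0]
ft_force: [-0.0, -0.3, -0.3]
opening: 0.0006
```

Call:
drive_tool --pt "0.4 0 -3 0 0" --pt "0.4 0 -6 0 0" --pt "0.4 0 -8.5 0 0" --pt "0.4 0 -10 0 0" --pt "0.4 0 -10.7 0 0"

```text
time_s: 3.3
tcp_pos: [0.5123, 0.143, 0.0875]
eef_rot: [2.474, -1.936, -0.001]
ft_force: [-0.4, -0.6, 0.4]
opening: 0.0006
```

```bash
python3 - <<'E'
from h import *
o=robot.get_obs(); print(o["time_s"],o["tcp_pos"],o["ft_force"])
ims=[]
for c in("scene","top"):
    im=robot.capture(c)[:,:,::-1].copy(); u=proj(c,o["tcp_pos"]);print(c,u)
    x,y=(int(v) for v in u); x-=48;y-=36
    ims.append(cv2.resize(im[y:y+72,x:x+96],None,fx=4,fy=4,interpolation=cv2.INTER_CUBIC))
cv2.imwrite("pics/p1.png",np.hstack(ims))
E
```

```text
3.3 [0.51233145 0.1429959  0.08746551] [-0.44688384 -0.58591489  0.39697435]
scene [300.59277793 139.58719746]
top [200.86378688 222.19104409]
```

View pics/p1.png

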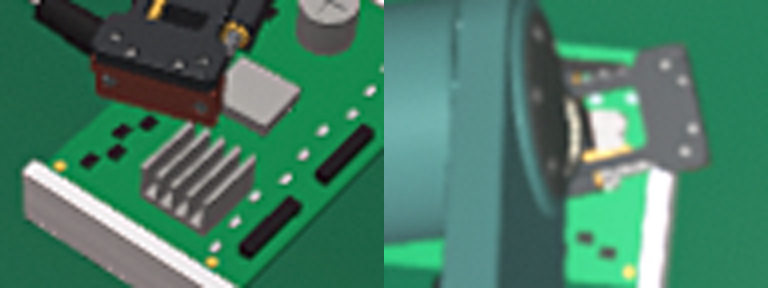

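```bash
python3 - <<'E'
from h import *
ims=[]
for c in("scene","top"):
    im=robot.capture(c)[:,:,::-1].copy(); cv2.imwrite(f"pics/{c}1.png",im)
o=robot.get_obs(); print(o["time_s"],o["tcp_pos"],o["opening"])
E
```

```text
3.5 [0.51315447 0.14310675 0.08868416] 0.0008117098998088827
```

View pics/scene1.png

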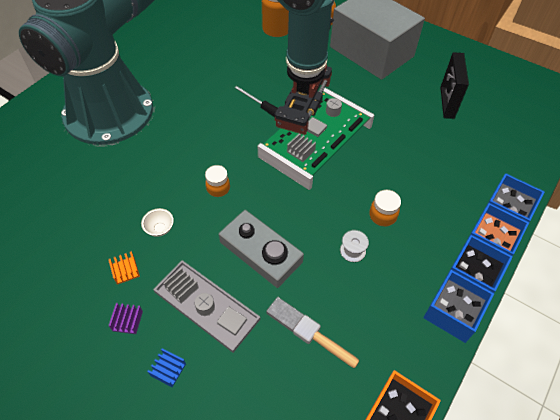

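View pics/top1.png

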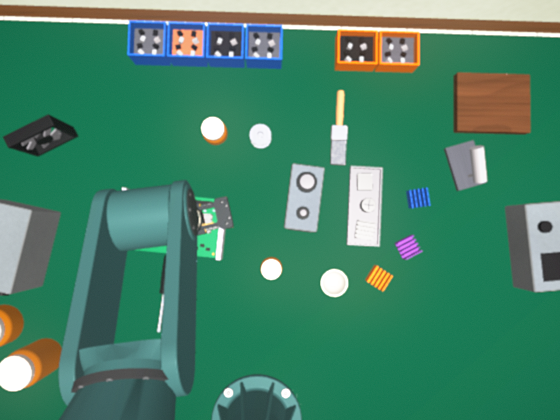

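```bash
python3 - <<'E'
from h import *
s=cv2.imread("pics/scene1.png");t=cv2.imread("pics/top1.png")
A=cv2.resize(s[60:190,250:350],None,fx=4,fy=4,interpolation=cv2.INTER_CUBIC)
B=cv2.resize(t[160:290,160:260],None,fx=4,fy=4,interpolation=cv2.INTER_CUBIC)
o=robot.get_obs();p=o["tcp_pos"];R=cv2.Rodrigues(o["eef_rot"])[0];print(R.round(2))
for c,im,x0,y0 in(("scene",A,250,60),("top",B,160,160)):
    for dz in(0,.08,.15,.25):
        for a in(0,-.089,.089):
            u=proj(c,p+R@[a if dz==.08 else 0,0,-dz]); cv2.circle(im,(int((u[0]-x0)*4),int((u[1]-y0)*4)),3,(255,0,255),-1)
cv2.imwrite("pics/z1.png",np.hstack([A,B]))
E
```

```text
[[ 0.24 -0.97  0.  ]
 [-0.97 -0.24  0.  ]
 [ 0.   -0.   -1.  ]]
```

View pics/z1.png

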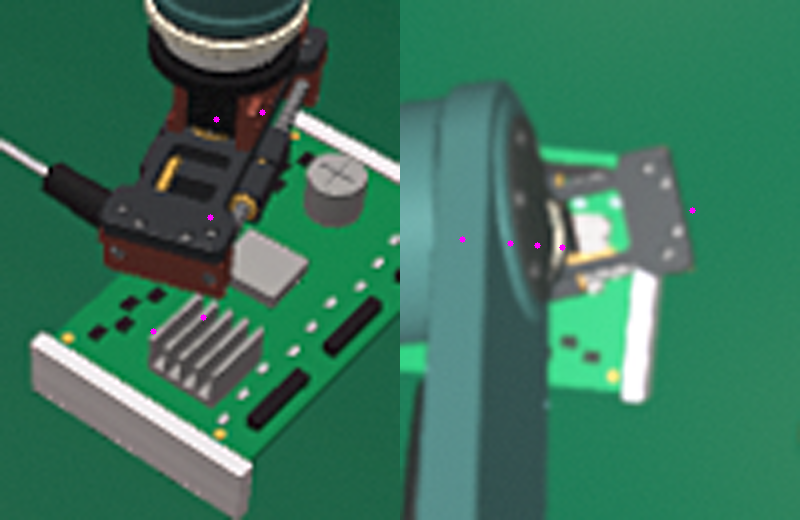

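The scene view shows the gripper body's near block over the spot where the closed fingertips should be, so I can't see the tip. I'll raise a little and turn about z so the camera can see the fingers, then check the tip position.

```bash
python3 -c "
from h import *
print(robot.get_obs()['q'].round(3))"
```

```text
[0.142 0.387 1.776 0.    0.978 1.47 ]
```

Call:
drive_tool --pt "0 0 2 -10 0" --pt "0 0 2.5 -20 0" --pt "0 0 2.5 -30 0" --pt "0 0 2.5 -40 0" --pt "0 0 2.5 -50 0"

```text
time_s: 4.12
tcp_pos: [0.5133, 0.1431, 0.1142]
eef_rot: [-1.415, 2.803, -0.001]
ft_force: [0.5, -0.8, 0.1]
opening: 0.0004
```

Call:
drive_tool --pt "0 0 0 -10 0" --pt "0 0 0 -20 0" --pt "0 0 0 -24 0" --pt "0 0 0 -24 0"

```text
time_s: 4.62
tcp_pos: [0.5132, 0.1432, 0.114]
eef_rot: [-0.811, 3.033, -0.0]
ft_force: [1.1, 0.1, -0.2]
opening: 0.0007
```

```bash
cat > zz.py <<'E'
from h import *
import sys
n=sys.argv[1]
s=robot.capture("scene")[:,:,::-1].copy()
o=robot.get_obs();p=o["tcp_pos"];R=cv2.Rodrigues(o["eef_rot"])[0];print(o["time_s"],p,o["q"].round(2),o["ft_force"].round(1))
u=proj("scene",p);x0,y0=int(u[0])-50,int(u[1])-80
x0=max(0,x0);y0=max(0,y0)
A=cv2.resize(s[y0:y0+130,x0:x0+100],None,fx=4,fy=4,interpolation=cv2.INTER_CUBIC);B=A.copy()
for dz in(0,.019,.08):
    u=proj("scene",p+R@[0,0,-dz]); cv2.circle(B,(int((u[0]-x0+.5)*4),int((u[1]-y0+.5)*4)),3,(255,0,255),-1)
cv2.imwrite(f"pics/{n}.png",np.hstack([A,B]))
E
python3 zz.py z2
```

```text
4.675 [0.51304831 0.14313503 0.11377955] [0.14 0.35 1.75 0.   1.04 2.76] [-0.7  0.1 -0.8]
```

View pics/z2.png

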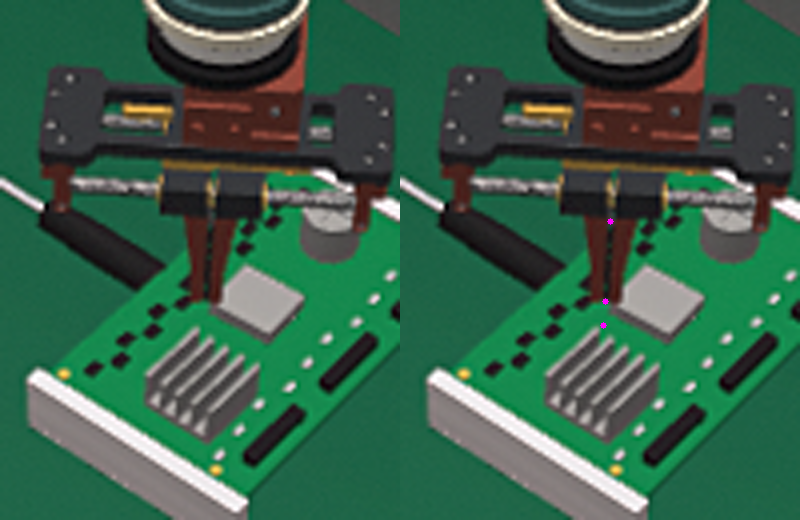

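```bash
python3 - <<'E'
from h import *
print(robot.tcp_to_grasp)
s=robot.capture("scene")[:,:,::-1].copy()
o=robot.get_obs();u=proj("scene",o["tcp_pos"]);print(u)
x,y=u.astype(int)
A=cv2.resize(s[y-35:y+15,x-25:x+25],None,fx=11,fy=11,interpolation=cv2.INTER_NEAREST)
cv2.imwrite("pics/tip.png",A)
E
```

```text
-0.0187
[301.37043403 131.83285108]
```

View pics/tip.png

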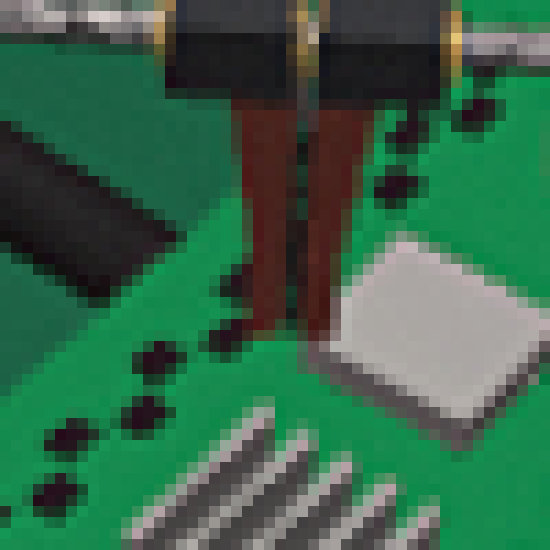

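The tip is centred over the right axis. The drawn fingertips end about 13–19 mm above the reported TCP, although the body agrees with the stated geometry. I'll hold the TCP about 16 mm over the sink, so the hover is "about 20 mm" on either reading.

Call:
drive_tool --pt "0 0.2 -1 0 0" --pt "0 0.2 -2 0 0" --pt "0 0.2 -2.6 0 0" --pt "0 0.2 -3 0 0" --pt "0 0.2 -3 0 0"

```text
time_s: 5.35
tcp_pos: [0.5122, 0.145, 0.0826]
eef_rot: [0.811, -3.035, -0.0]
ft_force: [-0.5, 0.4, -0.5]
opening: 0.0007
```

```bash
python3 zz.py z3
```

```text
5.4 [0.51245873 0.14504361 0.08288496] [0.15 0.39 1.78 0.   0.97 2.77] [-0.2  0.1 -0.1]
```

View pics/z3.png

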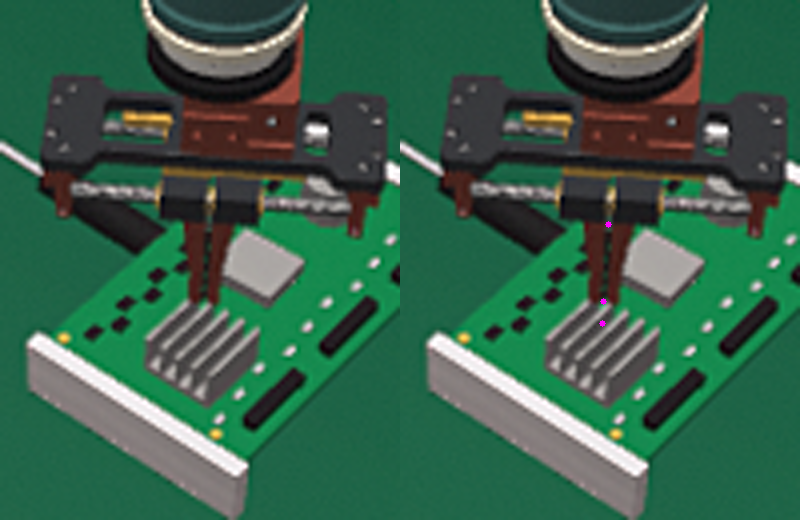

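Call:
drive_tool --pt "0 0 0.1 0 0" --pt "0 0 0.1 0 0" --pt "0 0 0.1 0 0" --pt "0 0 0.1 0 0" --pt "0 0 0.1 0 0"

```text
time_s: 6.02
tcp_pos: [0.5125, 0.1451, 0.084]
eef_rot: [-0.811, 3.035, 0.0]
ft_force: [-0.4, -0.6, 0.1]
opening: 0.0006
```

Call:
drive_tool --pt "0 0 0 0 0" --pt "0 0 0 0 0" --pt "0 0 0 0 0" --pt "0 0 0 0 0" --pt "0 0 0 0 0"

```text
time_s: 6.65
tcp_pos: [0.5125, 0.1451, 0.084]
eef_rot: [-0.811, 3.035, 0.0]
ft_force: [0.1, -0.1, -0.6]
opening: 0.0006
```

Call:
drive_tool --pt "0 0 0 0 0" --pt "0 0 0 0 0" --pt "0 0 0 0 0" --pt "0 0 0 0 0" --pt "0 0 0 0 0"

```text
time_s: 7.28
tcp_pos: [0.5125, 0.1451, 0.084]
eef_rot: [-0.811, 3.035, 0.0]
ft_force: [0.6, -0.0, -0.3]
opening: 0.0005
```

Call:
drive_tool --pt "0 0 0 0 0" --pt "0 0 0 0 0" --pt "0 0 0 0 0" --pt "0 0 0 0 0" --pt "0 0 0 0 0"

```text
time_s: 7.9
tcp_pos: [0.5125, 0.1451, 0.084]
eef_rot: [-0.811, 3.035, 0.0]
ft_force: [0.1, -0.5, 0.4]
opening: 0.0005
```

Call:
drive_tool --pt "0 0 4 0 0" --pt "0 -2 8 0 0" --pt "0 -8 10 0 0" --pt "0 -14 11 0 0" --pt "0 -20 11 0 0"

```text
time_s: 8.52
tcp_pos: [0.5132, -0.0568, 0.1954]
eef_rot: [-0.811, 3.032, -0.002]
ft_force: [0.3, 0.5, -0.2]
opening: 0.0008
```

Call:
drive_tool --pt "0 -6 0 0 0" --pt "0 -12 0 0 0" --pt "-1.2 -18 0 0 0" --pt "-1.2 -21.9 -2 0 0" --pt "-1.2 -21.9 -6 0 0"

```text
time_s: 9.15
tcp_pos: [0.5021, -0.2786, 0.135]
eef_rot: [-0.804, 3.033, -0.008]
ft_force: [0.0, 0.5, -0.7]
opening: 0.0007
```

```bash
python3 zz.py z4; python3 -c "
from h import *
im=robot.capture('top')[:,:,::-1];u=proj('top',robot.get_obs()['tcp_pos']);print(u)
x,y=u.astype(int)
cv2.imwrite('pics/t4.png',cv2.resize(im[y-60:y+60,x-75:x+75],None,fx=4,fy=4))"
```

```text
9.2 [ 0.49787708 -0.27418156  0.12875915] [-0.62  0.39  1.65  0.    1.11  2.  ] [-1.5  0.6 -3.6]
[374.36094614 231.50911802]
```

View pics/z4.png

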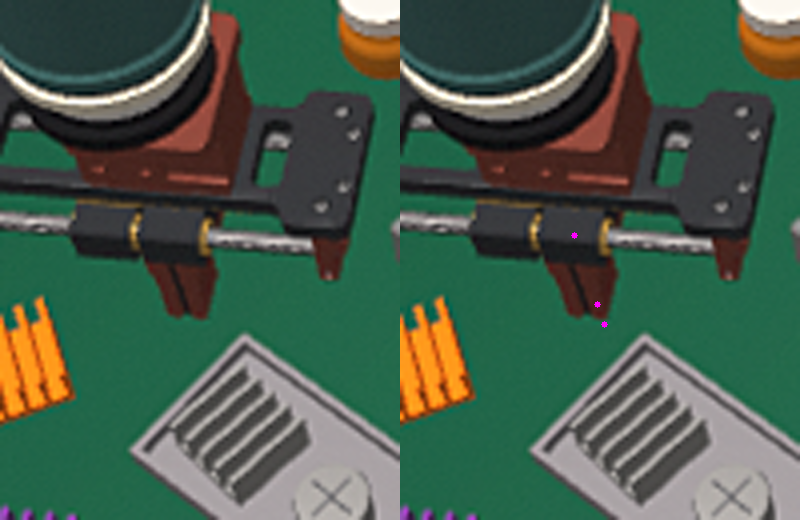

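View pics/t4.png

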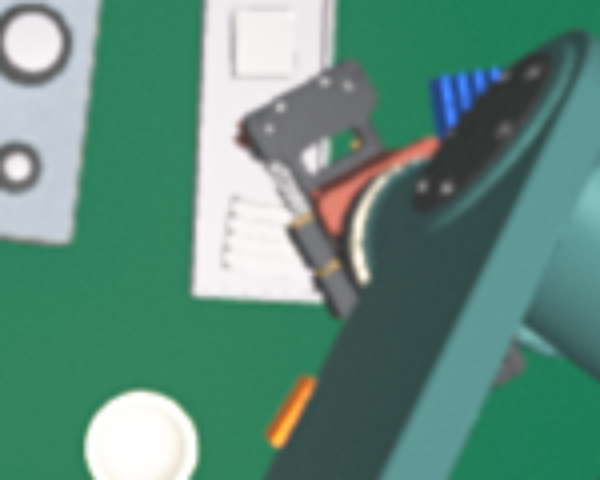

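```bash
python3 zz.py z5
```

```text
9.3 [ 0.49855923 -0.27291043  0.13231876] [-0.62  0.38  1.65  0.    1.12  2.  ] [0.  0.3 0.1]
```

View pics/z5.png

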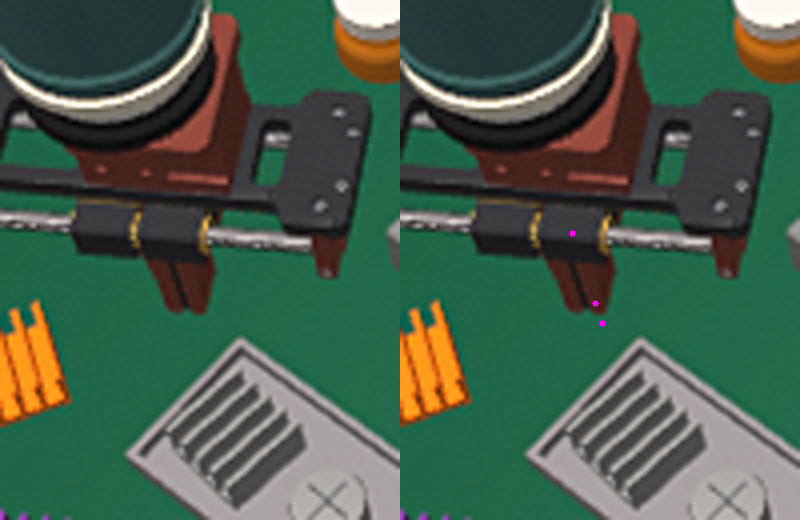

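```bash
python3 - <<'E'
from h import *
for p,off in(([.513,.1431,.1138],(1.4,-4.5)),([.5125,.145,.083],(.5,-5)),([.4986,-.2729,.1323],(-3.5,-4))):
    p=np.array(p);u=proj("scene",p)+off
    print("xy-shift",(atz("scene",*u,p[2])-p).round(4), "z-shift resid", [ (round(dz,3),(proj("scene",p+[0,0,dz])-u).round(1).tolist()) for dz in(.01,.014,.018)])
E
```

```text
xy-shift [-0.0051  0.0135  0.    ] z-shift resid [(0.01, [-1.2, 1.4]), (0.014, [-1.1, 0.2]), (0.018, [-1.0, -1.1])]
xy-shift [-0.0077  0.0137 -0.    ] z-shift resid [(0.01, [-0.3, 2.1]), (0.014, [-0.2, 0.9]), (0.018, [-0.1, -0.3])]
xy-shift [-0.011   0.0026 -0.    ] z-shift resid [(0.01, [2.6, 1.3]), (0.014, [2.3, 0.3]), (0.018, [1.9, -0.8])]
```

The offset is a consistent z shift of about 14 mm in the drawn tip; laterally the tip is right to within 1–2 px. I'll descend over the spare with the same hover.

Call:
drive_tool --pt "0 0 -2 0 0" --pt "0 0 -4 0 0" --pt "0 0 -6 0 0" --pt "0 0 -6 0 0" --pt "0 0 -6 0 0"

```text
time_s: 9.93
tcp_pos: [0.5016, -0.2742, 0.0756]
eef_rot: [-0.811, 3.033, -0.003]
ft_force: [0.1, 0.8, -0.8]
opening: 0.0008
```

Call:
drive_tool --pt "0 -0.1 -1 0 0" --pt "0 -0.1 -1.8 0 0" --pt "0 -0.1 -2.4 0 0" --pt "0 -0.1 -2.6 0 0" --pt "0 -0.1 -2.6 0 0"

```text
time_s: 10.55
tcp_pos: [0.5003, -0.2749, 0.0478]
eef_rot: [0.811, -3.035, -0.001]
ft_force: [-0.3, -0.3, -0.6]
opening: 0.0005
```

```bash
python3 zz.py z6
```

```text
10.6 [ 0.50053002 -0.27497667  0.04799187] [-0.62  0.49  1.72  0.    0.93  2.  ] [-0.2 -0.6 -0. ]
```

View pics/z6.png

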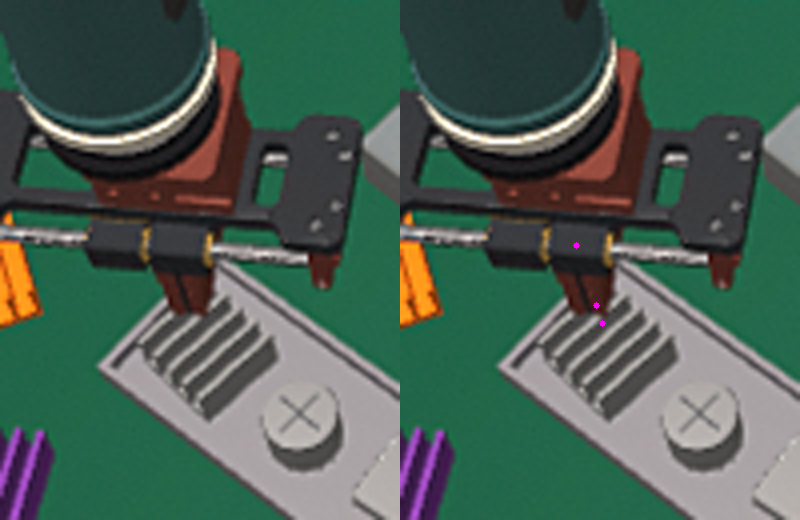

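Call:
drive_tool --pt "0.2 -0.15 0.2 0 0" --pt "0.2 -0.15 0.2 0 0" --pt "0.2 -0.15 0.2 0 0" --pt "0.2 -0.15 0.2 0 0" --pt "0.2 -0.15 0.2 0 0"

```text
time_s: 11.22
tcp_pos: [0.5024, -0.2764, 0.05]
eef_rot: [-0.811, 3.035, 0.0]
ft_force: [-0.9, -0.2, -1.0]
opening: 0.0003
```

Call:
drive_tool --pt "0 0 0 0 0" --pt "0 0 0 0 0" --pt "0 0 0 0 0" --pt "0 0 0 0 0" --pt "0 0 0 0 0"

```text
time_s: 11.85
tcp_pos: [0.5025, -0.2764, 0.05]
eef_rot: [-0.811, 3.035, 0.0]
ft_force: [0.5, -0.0, 0.2]
opening: 0.0006
```

Call:
drive_tool --pt "0 0 0 0 0" --pt "0 0 0 0 0" --pt "0 0 0 0 0" --pt "0 0 0 0 0" --pt "0 0 0 0 0"

```text
time_s: 12.48
tcp_pos: [0.5025, -0.2765, 0.05]
eef_rot: [-0.811, 3.035, -0.0]
ft_force: [0.2, 0.1, 0.7]
opening: 0.0001
```

Call:
drive_tool --pt "0 0 0 0 0" --pt "0 0 0 0 0" --pt "0 0 0 0 0" --pt "0 0 0 0 0" --pt "0 0 0 0 0"

```text
time_s: 13.1
tcp_pos: [0.5025, -0.2764, 0.05]
eef_rot: [-0.811, 3.035, -0.0]
ft_force: [0.1, -0.4, 0.3]
opening: 0.0001
```

Call:
drive_tool --pt "0 0 3 0 0" --pt "0 0 6 0 0" --pt "3 4 7 0 0" --pt "7 9 7 0 0" --pt "12 15.5 7 0 0"

```text
time_s: 13.72
tcp_pos: [0.6109, -0.1371, 0.1205]
eef_rot: [-0.809, 3.035, -0.001]
ft_force: [0.3, -0.3, -0.2]
opening: 0.0005
```

Call:
drive_tool --pt "0 0 0 0 0" --pt "0 0 0 0 0" --pt "0 0 0 0 0"

```text
time_s: 14.1
tcp_pos: [0.6086, -0.1393, 0.1199]
eef_rot: [0.808, -3.035, -0.0]
ft_force: [1.0, 0.2, 0.7]
opening: 0.0006
```

Call:
drive_tool --pt "1.3 2.2 -1 0 0" --pt "1.3 2.2 -3 0 0" --pt "1.3 2.2 -5 0 0" --pt "1.3 2.2 -5 0 0" --pt "1.3 2.2 -5 0 0"

```text
time_s: 14.72
tcp_pos: [0.6227, -0.1171, 0.0707]
eef_rot: [-0.809, 3.035, -0.001]
ft_force: [-0.1, -0.0, 0.4]
opening: 0.0006
```

```bash
python3 zz.py z7
```

```text
14.775 [ 0.62302215 -0.11703138  0.07097384] [-0.29  0.53  1.56  0.    1.05  2.33] [ 0.1  0.1 -0.5]
```

View pics/z7.png

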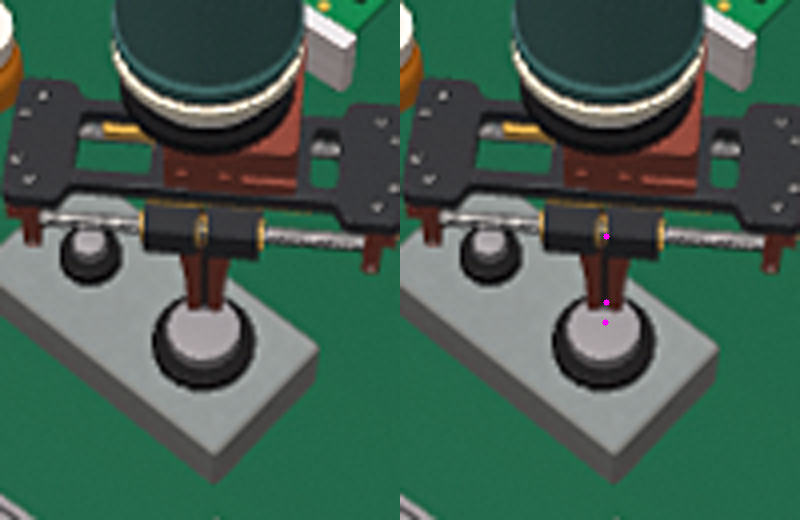

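The tip is centred over the big button. I'll press slowly and watch the force.

Call:
drive_tool --pt "0 0 -0.4 0 0" --pt "0 0 -0.7 0 0" --pt "0 0 -1.0 0 0" --pt "0 0 -1.2 0 0" --pt "0 0 -1.2 0 0"

```text
time_s: 15.4
tcp_pos: [0.6225, -0.116, 0.0577]
eef_rot: [0.811, -3.035, -0.0]
ft_force: [-0.2, -0.2, 0.2]
opening: 0.0005
```

There is no force at 57.7 mm, so the real tip sits above the reported TCP, as the pictures suggested. I'll keep going down gently.

Call:
drive_tool --pt "0 -0.1 -0.2 0 0" --pt "0 -0.1 -0.4 0 0" --pt "0 -0.1 -0.5 0 0" --pt "0 -0.1 -0.5 0 0"

```text
time_s: 15.9
tcp_pos: [0.6226, -0.1171, 0.0529]
eef_rot: [0.811, -3.035, -0.0]
ft_force: [-0.3, -0.2, -0.6]
opening: 0.0009
```

Call:
drive_tool --pt "0 0 -0.2 0 0" --pt "0 0 -0.4 0 0" --pt "0 0 -0.4 0 0"

```text
time_s: 16.27
tcp_pos: [0.6225, -0.117, 0.0488]
eef_rot: [0.811, -3.035, -0.0]
ft_force: [-0.6, -0.2, 0.1]
opening: 0.0007
```

```bash
python3 zz.py z8
```

```text
16.325 [ 0.6225328  -0.11709465  0.04887173] [-0.29  0.56  1.58  0.    1.01  2.32] [-0.5 -0.8 -0.5]
```

View pics/z8.png

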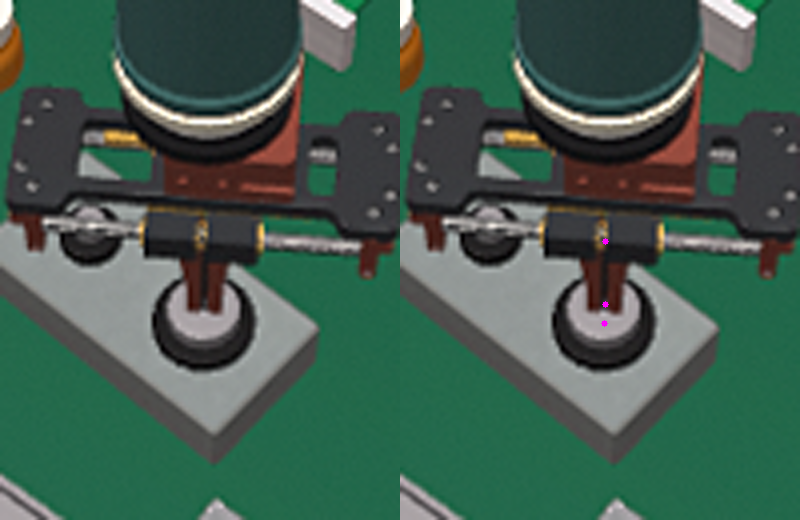

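The button shows the real tip is at least 13 mm above the reported TCP, and the pictures say about 16 mm. That means my two hovers were really about 32 mm high. The button isn't pressed yet and there is plenty of time, so I'll redo both pointings at the right height first. With the real tip 20 mm over each sink, the TCP readings should be about 72 mm and 37 mm.

Call:
drive_tool --pt "0 0 4 0 0" --pt "-1 2 8 0 0" --pt "-3 7 10 0 0" --pt "-5 12 11 0 0" --pt "-7 17 11 0 0"

```text
time_s: 16.95
tcp_pos: [0.5529, 0.0542, 0.1604]
eef_rot: [-0.809, 3.033, -0.001]
ft_force: [0.2, 0.6, 0.2]
opening: 0.0005
```

Call:
drive_tool --pt "-2 5 0 0 0" --pt "-4 9.2 0 0 0" --pt "-4 9.2 0 0 0" --pt "-4 9.2 0 0 0" --pt "-4 9.2 0 0 0"

```text
time_s: 17.58
tcp_pos: [0.5134, 0.1439, 0.1591]
eef_rot: [-0.809, 3.035, -0.001]
ft_force: [0.1, 0.1, -0.4]
opening: 0.0003
```

Call:
drive_tool --pt "0 0.1 -3 0 0" --pt "0 0.1 -5.5 0 0" --pt "0 0.1 -7.2 0 0" --pt "0 0.1 -7.7 0 0" --pt "0 0.1 -7.7 0 0"

```text
time_s: 18.2
tcp_pos: [0.5131, 0.1453, 0.082]
eef_rot: [0.809, -3.036, 0.0]
ft_force: [0.6, -0.2, 0.5]
opening: 0.0005
```

```bash
python3 zz.py z9
```

```text
18.25 [0.51332582 0.14546301 0.08244952] [ 0.15  0.4   1.78 -0.    0.97  2.77] [0.6 0.  0. ]
```

View pics/z9.png

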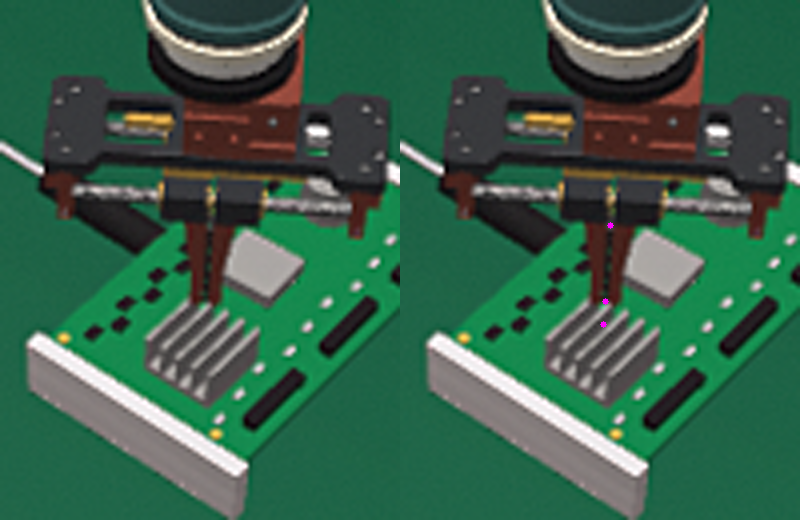

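Call:
drive_tool --pt "0 0 -0.4 0 0" --pt "0 0 -0.8 0 0" --pt "0 0 -1.0 0 0" --pt "0 0 -1.0 0 0" --pt "0 0 -1.0 0 0"

```text
time_s: 18.88
tcp_pos: [0.5127, 0.146, 0.0721]
eef_rot: [-0.811, 3.035, -0.0]
ft_force: [-0.0, 0.4, 0.4]
opening: 0.0006
```

```bash
python3 zz.py z10
```

```text
18.925 [0.51273237 0.14594242 0.07210635] [0.15 0.41 1.79 0.   0.94 2.77] [-0.3 -0.1  0. ]
```

View pics/z10.png

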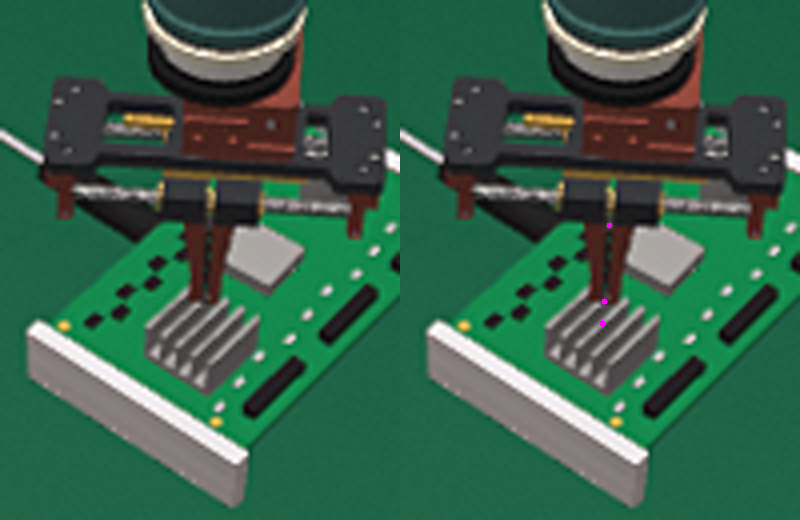

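The tip is about 25 zoomed px (about 19–20 mm) above the sink's middle, with clear air between. Now I'll hold here.

Call:
drive_tool --pt "0 0 0 0 0" --pt "0 0 0 0 0" --pt "0 0 0 0 0" --pt "0 0 0 0 0" --pt "0 0 0 0 0"

```text
time_s: 19.55
tcp_pos: [0.5127, 0.1459, 0.072]
eef_rot: [-0.811, 3.035, 0.0]
ft_force: [0.2, 0.9, 0.6]
opening: 0.0007
```

Call:
drive_tool --pt "0 0 0 0 0" --pt "0 0 0 0 0" --pt "0 0 0 0 0" --pt "0 0 0 0 0" --pt "0 0 0 0 0"

```text
time_s: 20.18
tcp_pos: [0.5126, 0.1459, 0.072]
eef_rot: [-0.811, 3.035, 0.0]
ft_force: [-0.3, -0.4, -0.0]
opening: 0.0005
```

Call:
drive_tool --pt "0 0 0 0 0" --pt "0 0 0 0 0" --pt "0 0 0 0 0" --pt "0 0 0 0 0" --pt "0 0 0 0 0"

```text
time_s: 20.8
tcp_pos: [0.5126, 0.1459, 0.072]
eef_rot: [-0.811, 3.035, 0.0]
ft_force: [0.0, 0.2, -0.2]
opening: 0.0005
```

Call:
drive_tool --pt "0 0 0 0 0" --pt "0 0 0 0 0" --pt "0 0 0 0 0" --pt "0 0 0 0 0" --pt "0 0 0 0 0"

```text
time_s: 21.42
tcp_pos: [0.5126, 0.1459, 0.072]
eef_rot: [-0.811, 3.035, 0.0]
ft_force: [1.3, 0.1, -1.0]
opening: 0.0004
```

Call:
drive_tool --pt "0 0 4 0 0" --pt "0 0 8 0 0" --pt "0 -6 8 0 0" --pt "0 -12 8 0 0" --pt "0 -18 8 0 0"

```text
time_s: 22.05
tcp_pos: [0.5127, -0.0357, 0.1524]
eef_rot: [-0.812, 3.034, -0.001]
ft_force: [1.7, -0.2, -0.4]
opening: 0.0002
```

Call:
drive_tool --pt "0 -6 0 0 0" --pt "0 -12 0 0 0" --pt "-0.5 -18 0 0 0" --pt "-1 -24 0 0 0" --pt "-1 -24 0 0 0"

```text
time_s: 22.68
tcp_pos: [0.5026, -0.2786, 0.1521]
eef_rot: [-0.803, 3.037, -0.003]
ft_force: [0.2, 0.1, -0.9]
opening: -0.0001
```

Call:
drive_tool --pt "0 0 -2 0 0" --pt "0 0 -4 0 0" --pt "0 0 -6 0 0" --pt "0 0 -7 0 0" --pt "0 0 -7 0 0"

```text
time_s: 23.3
tcp_pos: [0.5022, -0.273, 0.0815]
eef_rot: [0.811, -3.034, -0.002]
ft_force: [-0.5, -0.1, 0.6]
opening: 0.0004
```

Call:
drive_tool --pt "0 -0.25 -2 0 0" --pt "0 -0.25 -3.4 0 0" --pt "0 -0.25 -4.2 0 0" --pt "0 -0.25 -4.4 0 0" --pt "0 -0.25 -4.4 0 0"

```text
time_s: 23.92
tcp_pos: [0.5028, -0.2767, 0.0382]
eef_rot: [-0.811, 3.035, -0.0]
ft_force: [0.3, -0.2, 0.3]
opening: 0.0005
```

```bash
python3 zz.py z11
```

```text
23.975 [ 0.50297327 -0.27677747  0.03840911] [-0.62  0.5   1.72  0.    0.91  2.  ] [ 0.4  0.2 -0.9]
```

View pics/z11.png

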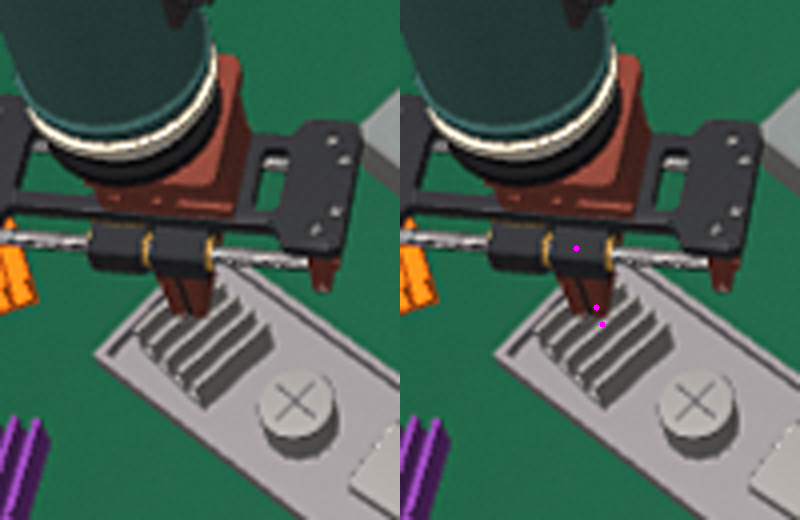

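Call:
drive_tool --pt "0.2 0.1 -0.1 0 0" --pt "0.2 0.1 -0.1 0 0" --pt "0.2 0.1 -0.1 0 0" --pt "0.2 0.1 -0.1 0 0" --pt "0.2 0.1 -0.1 0 0"

```text
time_s: 24.6
tcp_pos: [0.5046, -0.2756, 0.037]
eef_rot: [-0.811, 3.035, 0.0]
ft_force: [-0.2, -0.5, -0.5]
opening: 0.0003
```

Call:
drive_tool --pt "0 0 0 0 0" --pt "0 0 0 0 0" --pt "0 0 0 0 0" --pt "0 0 0 0 0" --pt "0 0 0 0 0"

```text
time_s: 25.22
tcp_pos: [0.5047, -0.2756, 0.037]
eef_rot: [-0.811, 3.035, 0.0]
ft_force: [0.4, -0.4, 0.0]
opening: 0.0005
```

Call:
drive_tool --pt "0 0 0 0 0" --pt "0 0 0 0 0" --pt "0 0 0 0 0" --pt "0 0 0 0 0" --pt "0 0 0 0 0"

```text
time_s: 25.85
tcp_pos: [0.5046, -0.2756, 0.037]
eef_rot: [-0.811, 3.035, 0.0]
ft_force: [0.2, -0.0, 0.3]
opening: 0.0002
```

Call:
drive_tool --pt "0 0 0 0 0" --pt "0 0 0 0 0" --pt "0 0 0 0 0" --pt "0 0 0 0 0" --pt "0 0 0 0 0"

```text
time_s: 26.48
tcp_pos: [0.5047, -0.2756, 0.037]
eef_rot: [-0.811, 3.035, 0.0]
ft_force: [-0.3, -0.3, -0.1]
opening: 0.0004
```

Call:
drive_tool --pt "0 0 0 0 0" --pt "0 0 0 0 0" --pt "0 0 0 0 0" --pt "0 0 0 0 0" --pt "0 0 0 0 0"

```text
time_s: 27.1
tcp_pos: [0.5046, -0.2756, 0.037]
eef_rot: [-0.811, 3.035, -0.0]
ft_force: [-1.1, -0.9, 0.2]
opening: 0.0005
```

Call:
drive_tool --pt "0 0 4 0 0" --pt "0 0 8 0 0" --pt "3 4 8 0 0" --pt "6 8 8 0 0" --pt "9 12 8 0 0"

```text
time_s: 27.72
tcp_pos: [0.5955, -0.1546, 0.1173]
eef_rot: [-0.81, 3.035, -0.001]
ft_force: [-0.1, -0.5, -0.2]
opening: 0.0004
```

Call:
drive_tool --pt "2.8 3.9 0 0 0" --pt "2.8 3.9 0 0 0" --pt "2.8 3.9 0 0 0"

```text
time_s: 28.1
tcp_pos: [0.6221, -0.1168, 0.1168]
eef_rot: [0.812, -3.034, 0.0]
ft_force: [-0.5, -0.3, -0.0]
opening: 0.0004
```

Next I'll descend to the button: TCP to about 50 mm, then in small steps.

Call:
drive_tool --pt "0 0 -3 0 0" --pt "0 0 -5 0 0" --pt "0 0 -6 0 0" --pt "0 0 -6.7 0 0" --pt "0 0 -6.7 0 0"

```text
time_s: 28.72
tcp_pos: [0.6225, -0.117, 0.05]
eef_rot: [0.81, -3.035, -0.0]
ft_force: [0.1, 0.3, 0.4]
opening: 0.0005
```

Call:
drive_tool --pt "0 0 -0.15 0 0" --pt "0 0 -0.3 0 0" --pt "0 0 -0.4 0 0" --pt "0 0 -0.4 0 0"

```text
time_s: 29.22
tcp_pos: [0.6226, -0.1165, 0.046]
eef_rot: [-0.811, 3.035, -0.0]
ft_force: [0.2, -0.4, -0.4]
opening: 0.0005
```

Call:
drive_tool --pt "0 0 -0.1 0 0" --pt "0 0 -0.2 0 0" --pt "0 0 -0.3 0 0" --pt "0 0 -0.3 0 0"

```text
time_s: 29.72
tcp_pos: [0.6225, -0.1166, 0.0429]
eef_rot: [0.811, -3.035, -0.0]
ft_force: [1.0, 0.1, -0.4]
opening: 0.0003
```

Call:
drive_tool --pt "0 0 -0.1 0 0" --pt "0 0 -0.2 0 0" --pt "0 0 -0.2 0 0"

```text
time_s: 30.1
tcp_pos: [0.6226, -0.1166, 0.0409]
eef_rot: [0.811, -3.035, -0.0]
ft_force: [0.1, 0.2, -0.5]
opening: 0.0006
```

```bash
python3 zz.py z12
```

```text
30.15 [ 0.62259154 -0.11657656  0.04094624] [-0.29  0.57  1.58  0.    0.99  2.33] [-0.6 -0.2 -0.1]
```

View pics/z12.png

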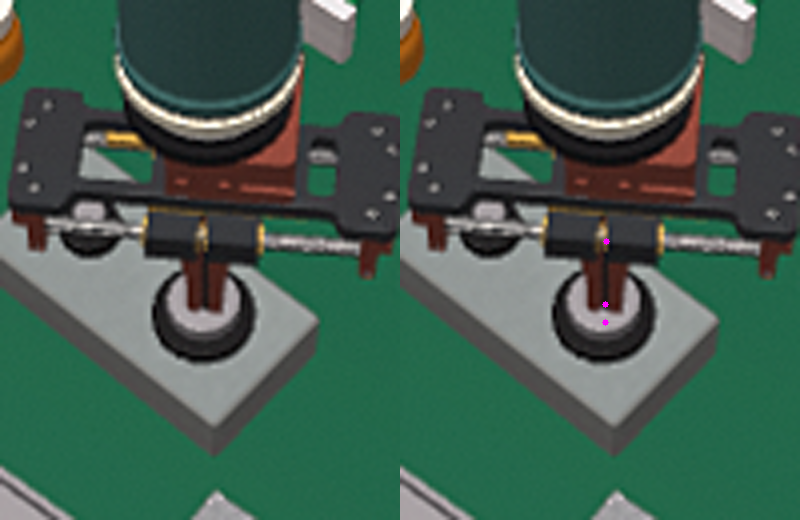

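Call:
drive_tool --pt "0 0 -0.1 0 0" --pt "0 0 -0.2 0 0" --pt "0 0 -0.3 0 0" --pt "0 0 -0.3 0 0"

```text
time_s: 30.65
tcp_pos: [0.6226, -0.1166, 0.0379]
eef_rot: [0.811, -3.035, -0.0]
ft_force: [-0.6, -0.5, 0.1]
opening: 0.0001
```

```bash
python3 - <<'E'
from h import *
s=robot.capture("scene")[:,:,::-1].copy();t=robot.capture("top")[:,:,::-1].copy()
o=robot.get_obs();u=proj("scene",o["tcp_pos"]).astype(int);v=proj("top",o["tcp_pos"]).astype(int);print(u,v,o["effort"].round(2),o["ft_force"])
cv2.imwrite("pics/z13.png",np.hstack([cv2.resize(s[u[1]-28:u[1]+22,u[0]-25:u[0]+25],(390,390),interpolation=cv2.INTER_CUBIC),cv2.resize(t[v[1]-50:v[1]+50,v[0]-50:v[0]+50],(390,390),interpolation=cv2.INTER_CUBIC)]))
E
```

```text
[274 254] [305 181] [-0.000e+00 -5.891e+01 -2.130e+01 -3.000e-02 -6.000e-02  0.000e+00] [ 0.57230486  1.32414475 -0.68490358]
```

View pics/z13.png

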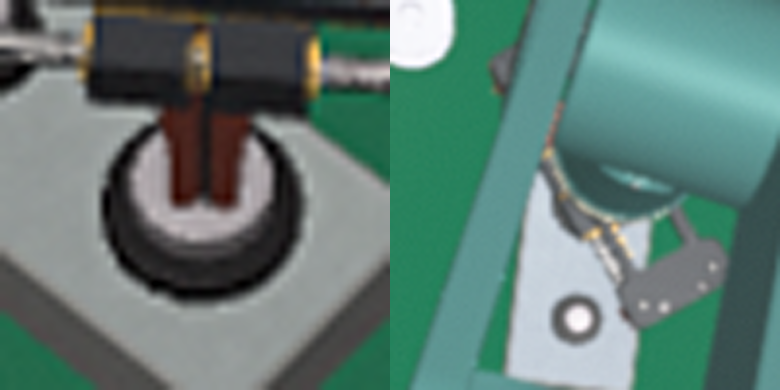

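Call:
drive_tool --pt "0 0 -0.1 0 0" --pt "0 0 -0.2 0 0" --pt "0 0 -0.2 0 0"

```text
time_s: 31.12
tcp_pos: [0.6225, -0.1166, 0.0359]
eef_rot: [0.811, -3.035, -0.0]
ft_force: [-0.0, 0.3, 0.6]
opening: 0.0007
```

```bash
python3 - <<'E'
from h import *
f=[]
for i in range(4):
    s=robot.capture("scene")[:,:,::-1].copy(); f.append(robot.get_obs()["ft_force"])
print(np.round(f,2).tolist(),robot.get_obs()["time_s"])
o=robot.get_obs();u=proj("scene",o["tcp_pos"]).astype(int)
a=s[u[1]-28:u[1]+22,u[0]-25:u[0]+25]
old=cv2.imread("pics/scene0.png")[u[1]-28:u[1]+22,u[0]-25:u[0]+25]
cv2.imwrite("pics/z14.png",np.hstack([cv2.resize(x,(390,390),interpolation=cv2.INTER_CUBIC) for x in(old,a)]))
E
```

```text
[[0.43, 1.02, -0.63], [-0.41, 0.67, -0.17], [-0.25, -0.05, 0.48], [0.46, -0.51, -0.12]] 31.325
```

View pics/z14.png

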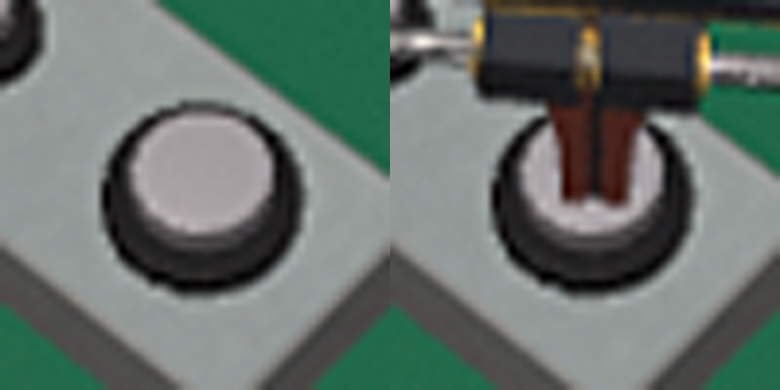

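The button looks unpressed and untouched. Allowing for the visible front edge of the 20 mm wide tips and intersecting the rays from the three places, the real tip is about 25 mm above the reported TCP. I'll find first contact on the cap in 1 mm steps to settle it.

Call:
drive_tool --pt "0 0 -0.1 0 0" --pt "0 0 -0.1 0 0"

```text
time_s: 31.58
tcp_pos: [0.6226, -0.1166, 0.035]
eef_rot: [-0.811, 3.035, 0.0]
ft_force: [-0.5, -0.1, -0.0]
opening: 0.0005
```

Call:
drive_tool --pt "0 0 -0.1 0 0" --pt "0 0 -0.1 0 0"

```text
time_s: 31.82
tcp_pos: [0.6227, -0.1166, 0.0341]
eef_rot: [-0.811, 3.035, 0.0]
ft_force: [-0.3, -0.6, 1.8]
opening: 0.0003
```

Call:
drive_tool --pt "0 0 0 0 0"

```text
time_s: 31.95
tcp_pos: [0.6227, -0.1166, 0.0341]
eef_rot: [-0.811, 3.035, -0.0]
ft_force: [-1.0, -0.5, 1.9]
opening: 0.0002
```

Contact is confirmed at TCP 34.1 mm with 1.9 N (not a full press), so the real tip is about 27.5 mm above the reading. The hovers were therefore about 31 mm. I'll repeat both, correctly this time, with TCP readings of 60.5 mm over the board sink and 25.5 mm over the spare, then press.

Call:
drive_tool --pt "0 0 5 0 0" --pt "-1.5 4 8 0 0" --pt "-4 9.5 8 0 0" --pt "-6.5 15 8 0 0" --pt "-9 20.5 8 0 0"

```text
time_s: 32.58
tcp_pos: [0.532, 0.0899, 0.1142]
eef_rot: [-0.81, 3.035, 0.0]
ft_force: [0.5, -0.4, 0.5]
opening: 0.0004
```

Call:
drive_tool --pt "-2 5.7 0 0 0" --pt "-2 5.7 0 0 0" --pt "-2 5.7 -1 0 0" --pt "-2 5.7 -3 0 0" --pt "-2 5.7 -4 0 0"

```text
time_s: 33.2
tcp_pos: [0.5126, 0.1438, 0.0726]
eef_rot: [0.807, -3.035, 0.0]
ft_force: [1.0, -0.4, 0.2]
opening: 0.0007
```

Call:
drive_tool --pt "0 0 -0.5 0 0" --pt "0 0 -1.0 0 0" --pt "0 0 -1.3 0 0" --pt "0 0 -1.3 0 0"

```text
time_s: 33.7
tcp_pos: [0.5127, 0.1454, 0.061]
eef_rot: [-0.811, 3.035, -0.0]
ft_force: [0.0, -0.0, -0.1]
opening: 0.0007
```

```bash
python3 zz.py z15
```

```text
33.75 [0.51278617 0.14545214 0.0612076 ] [ 0.15  0.43  1.8  -0.    0.92  2.77] [ 0.  -0.  -0.4]
```

View pics/z15.png

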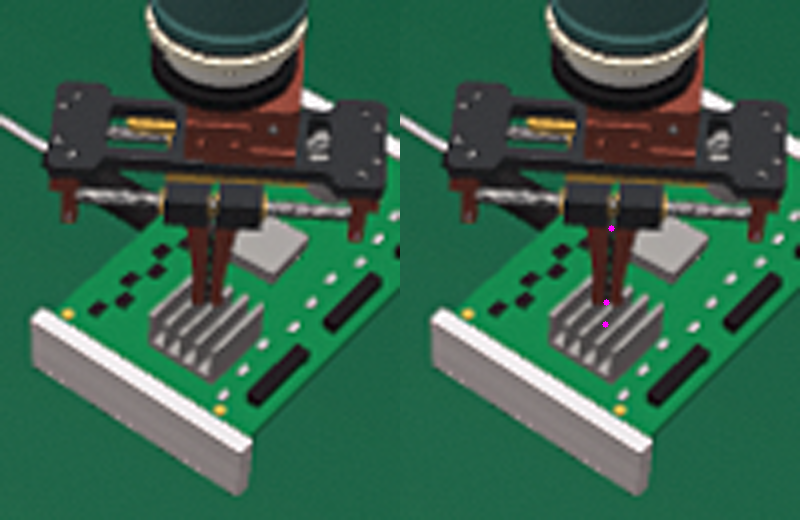

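Call:
drive_tool --pt "0 0 0 0 0" --pt "0 0 0 0 0" --pt "0 0 0 0 0" --pt "0 0 0 0 0" --pt "0 0 0 0 0"

```text
time_s: 34.38
tcp_pos: [0.5126, 0.1454, 0.061]
eef_rot: [-0.811, 3.035, 0.0]
ft_force: [-0.1, -0.3, -0.1]
opening: 0.0004
```

Call:
drive_tool --pt "0 0 0 0 0" --pt "0 0 0 0 0" --pt "0 0 0 0 0" --pt "0 0 0 0 0" --pt "0 0 0 0 0"

```text
time_s: 35.0
tcp_pos: [0.5127, 0.1454, 0.061]
eef_rot: [-0.811, 3.035, -0.0]
ft_force: [-0.2, -0.7, 0.4]
opening: 0.0007
```

Call:
drive_tool --pt "0 0 0 0 0" --pt "0 0 0 0 0" --pt "0 0 0 0 0" --pt "0 0 0 0 0" --pt "0 0 0 0 0"

```text
time_s: 35.62
tcp_pos: [0.5127, 0.1454, 0.061]
eef_rot: [-0.811, 3.035, 0.0]
ft_force: [-0.1, -0.0, 0.3]
opening: 0.0005
```

Call:
drive_tool --pt "0 0 0 0 0" --pt "0 0 0 0 0" --pt "0 0 0 0 0" --pt "0 0 0 0 0"

```text
time_s: 36.12
tcp_pos: [0.5127, 0.1454, 0.061]
eef_rot: [-0.811, 3.035, 0.0]
ft_force: [0.0, -0.1, 0.5]
opening: 0.0006
```

Call:
drive_tool --pt "0 0 4 0 0" --pt "0 -1 6 0 0" --pt "0 -7 6 0 0" --pt "0 -13 6 0 0" --pt "0 -19 6 0 0"

```text
time_s: 36.75
tcp_pos: [0.5127, -0.0462, 0.1213]
eef_rot: [-0.812, 3.034, -0.001]
ft_force: [0.8, 0.3, 0.5]
opening: 0.001
```

Call:
drive_tool --pt "0 -6 0 0 0" --pt "-0.3 -12 0 0 0" --pt "-0.6 -18 0 0 0" --pt "-0.9 -23.1 0 0 0" --pt "-0.9 -23.1 -2 0 0"

```text
time_s: 37.38
tcp_pos: [0.5052, -0.2809, 0.1022]
eef_rot: [-0.804, 3.034, -0.008]
ft_force: [-0.8, 0.6, -0.2]
opening: 0.0005
```

Call:
drive_tool --pt "0 0 -2 0 0" --pt "0 0 -4 0 0" --pt "0 0 -5 0 0" --pt "0 0 -5.5 0 0" --pt "0 0 -5.5 0 0"

```text
time_s: 38.0
tcp_pos: [0.5038, -0.2756, 0.0461]
eef_rot: [-0.811, 3.035, -0.0]
ft_force: [0.3, 0.3, 0.2]
opening: 0.0004
```

Call:
drive_tool --pt "0 0 -1 0 0" --pt "0 0 -1.7 0 0" --pt "0 0 -2.0 0 0" --pt "0 0 -2.0 0 0"

```text
time_s: 38.5
tcp_pos: [0.5034, -0.2755, 0.0257]
eef_rot: [0.811, -3.035, -0.001]
ft_force: [0.1, 0.5, -0.1]
opening: 0.0006
```

```bash
python3 zz.py z16
```

```text
38.55 [ 0.50362631 -0.27557965  0.02592915] [-0.62  0.52  1.73  0.    0.89  2.  ] [0.3 0.1 0.3]
```

View pics/z16.png

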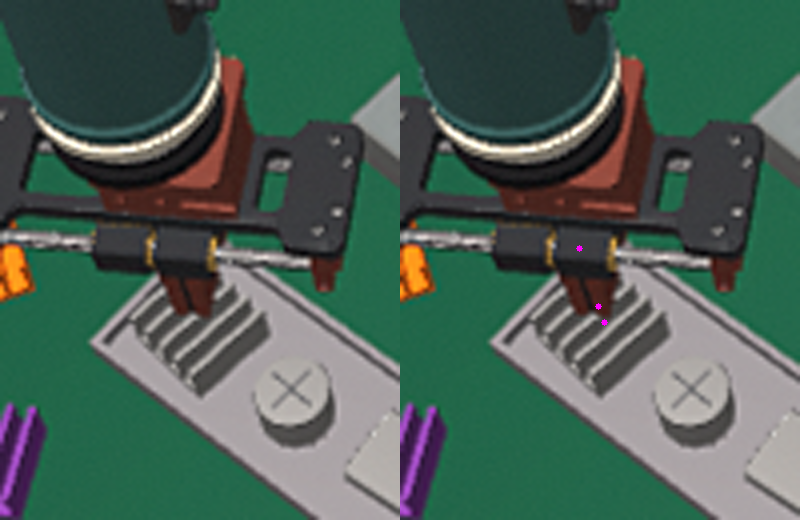

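The tip is over the spare sink's middle, with no force and clear of the fins. I'll hold here, then go to the button.

Call:
drive_tool --pt "0 0 0 0 0" --pt "0 0 0 0 0" --pt "0 0 0 0 0" --pt "0 0 0 0 0" --pt "0 0 0 0 0"

```text
time_s: 39.17
tcp_pos: [0.5037, -0.2756, 0.026]
eef_rot: [-0.811, 3.035, -0.0]
ft_force: [-0.4, -0.7, 0.5]
opening: 0.0006
```

Call:
drive_tool --pt "0 0 0 0 0" --pt "0 0 0 0 0" --pt "0 0 0 0 0" --pt "0 0 0 0 0" --pt "0 0 0 0 0"

```text
time_s: 39.8
tcp_pos: [0.5037, -0.2756, 0.026]
eef_rot: [-0.811, 3.035, 0.0]
ft_force: [-0.4, 0.4, 0.1]
opening: 0.0005
```

Call:
drive_tool --pt "0 0 0 0 0" --pt "0 0 0 0 0" --pt "0 0 0 0 0" --pt "0 0 0 0 0" --pt "0 0 0 0 0"

```text
time_s: 40.42
tcp_pos: [0.5037, -0.2756, 0.026]
eef_rot: [-0.811, 3.035, -0.0]
ft_force: [-0.4, 0.4, -0.5]
opening: 0.0006
```

Call:
drive_tool --pt "0 0 0 0 0" --pt "0 0 0 0 0" --pt "0 0 0 0 0" --pt "0 0 0 0 0"

```text
time_s: 40.92
tcp_pos: [0.5037, -0.2756, 0.026]
eef_rot: [-0.811, 3.035, 0.0]
ft_force: [0.5, -0.1, 1.2]
opening: 0.0005
```

Call:
drive_tool --pt "0 0 4 0 0" --pt "0 0 6 0 0" --pt "3 4 6 0 0" --pt "6 8 6 0 0" --pt "9 12 6 0 0"

```text
time_s: 41.55
tcp_pos: [0.5945, -0.1546, 0.0862]
eef_rot: [-0.81, 3.035, -0.0]
ft_force: [1.0, -0.2, -0.2]
opening: 0.0004
```

Call:
drive_tool --pt "2.9 3.9 0 0 0" --pt "2.9 3.9 0 0 0" --pt "2.9 3.9 -2 0 0" --pt "2.9 3.9 -3.5 0 0" --pt "2.9 3.9 -4 0 0"

```text
time_s: 42.18
tcp_pos: [0.6212, -0.1171, 0.0447]
eef_rot: [0.809, -3.034, -0.002]
ft_force: [-0.4, 0.7, -0.3]
opening: 0.0007
```

Call:
drive_tool --pt "0 0 -0.7 0 0" --pt "0 0 -1.2 0 0" --pt "0 0 -1.5 0 0" --pt "0 0 -1.6 0 0"

```text
time_s: 42.68
tcp_pos: [0.6227, -0.117, 0.0303]
eef_rot: [-0.811, 3.035, -0.001]
ft_force: [-1.2, -0.8, 3.3]
opening: 0.0003
```

Call:
drive_tool --pt "0 0 -0.1 0 0" --pt "0 0 -0.2 0 0" --pt "0 0 -0.2 0 0"

```text
time_s: 43.05
tcp_pos: [0.6228, -0.1169, 0.0287]
eef_rot: [-0.811, 3.035, -0.001]
ft_force: [-3.4, -1.9, 7.7]
opening: 0.0002
```

The force is 7.7 N, above the 4.5 N needed, and rose sharply, so the button is at its stop. Releasing.

Call:
drive_tool --pt "0 0 -0.05 0 0" --pt "0 0 -0.05 0 0"

```text
time_s: 43.3
tcp_pos: [0.6228, -0.117, 0.0287]
eef_rot: [-0.811, 3.035, -0.001]
ft_force: [-3.5, -1.9, 10.1]
opening: 0.0005
```

Call:
drive_tool --pt "0 0 1 0 0" --pt "0 0 4 0 0" --pt "0 0 8 0 0" --pt "0 0 12 0 0" --pt "0 0 12 0 0"

```text
time_s: 43.92
tcp_pos: [0.6256, -0.1168, 0.1513]
eef_rot: [-0.809, 3.029, -0.005]
ft_force: [0.0, -0.1, -0.5]
opening: 0.0006
```

```bash
python3 - <<'E'
from h import *
s=robot.capture("scene")[:,:,::-1].copy(); cv2.imwrite("pics/end.png",s)
o=robot.get_obs();print(o["time_s"],o["tcp_pos"],o["ft_force"])
E
```

```text
43.975 [ 0.62391402 -0.11649318  0.14910088] [-0.23400557 -0.35269804 -0.79334494]
```

View pics/end.png

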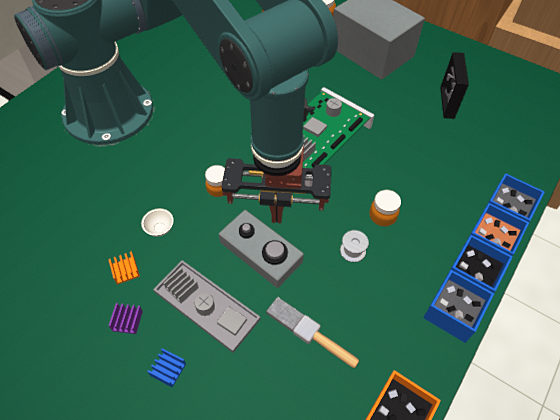

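The big button at (275,250) is back up, everything is in its place and the arm is clear. Handing in.

```bash
python3 -c "
from workcell import robot
print(robot.sign_off())"
```

```text
the job is handed in; nothing more can be done
None
```

I pointed at the board heat sink and then the spare in the tray, about 2.4 s each. After that I pressed the big button to its stop and let it spring back. The job was handed in at about 44 s.

- **Fingertip height:** the real fingertips are about 27.5 mm higher than the reported TCP. I only learned this for certain when they first touched the big button, where the force rose to 1.9 N at a TCP height of 34 mm instead of the expected 62 mm.
- **Repeated pointing:** because of this, my first two rounds of pointing hovered about 43 mm and then about 31 mm over the parts. I repeated both, about 20 mm up, before the press. In the pictures that final hover over the board sink looks more like 16 mm than 20 mm.
- **Early touch:** the touch that showed this was a light, partial press of the big button before the final pointing, so the button moved slightly out of order. It was not a full press.
- **Spare's position:** the two cameras put its middle about 7 mm apart, so I aimed between them. The fingertips were probably within about 3–5 mm of the middle.
- **Final press:** the wrist force reached 10.1 N upward, against the 4.5 N needed, with the travel stopped.
- **Last checks:** no force showed while hovering over the sinks. The last picture shows the button back up, everything still in its place and the arm clear, though the gripper hides part of the board. After release the force was back to noise level.

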